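# Find the release groove in the spectrometer's front rail and open the sample lid

### The job

Open the spectrometer's sample compartment: run a fingertip along the front edge of the grey front rail until it drops into the thumb groove, then press down the catch inside the groove so that the lid springs open, and draw back so that it can swing up all the way. Use light pushes only and grasp nothing; leave everything standing on and around the instrument where it is.

Things in the scene. Friction and masses are not known exactly. Their poses are not given: they have to be found in the camera images.
- spectrometer: Bench-top infrared spectrometer, fixed, 366 deep (its x, front to back; front faces the robot), 500 wide (its y), 185 high. Origin: centre of footprint, on the bench. Two pale housings (|y| 100 to 250), tops 168 up, fronts 4 ahead of the rail; between them the dark grey sample compartment. On the +y housing two black caps, 18 high, 20 or more behind the rail.
- rail_mid (a point): On the spectrometer: middle of the upper front edge of the front rail, 165 above the bench. The rail is a fixed grey bar along the compartment's front (y -100 to +100), 34 from front to back, with a flat top at this height and a plain upright front face that goes on flush into the panel below. Somewhere in it is one thumb groove.
- rail_end (a point): On the spectrometer: the rail's upper front edge where it meets the +y housing, 100 from rail_mid. The thumb groove, same grey, differs in place from one instrument to the next: its middle lies anywhere within 65 of rail_mid along the rail. It is 46 wide, 26 deep from the front face, open to front and top; its bottom is the catch, 18 below the rail's top. No reading gives its place.
- release_catch (a joint): Rocker catch forming the groove's bottom, 43 wide, 24 front to back, grey; 0 up, 0.22 rad fully down (hard stop). Turns about a level axis along the rail, 45 behind its front face, so its front dips most. Lets the lid go at about 0.15 rad: 4.5 down at 30 from the axis (full: 6.6), 6 at the front lip (full: 9). Starts at 2 to 3 N, 5 to 8 N to hold down; springs back up.
- sample_lid (a joint): Flat grey lid of the sample compartment, 214 deep, 196 wide, level with the rail's top and just behind it, hinged at its back edge; 0 shut and caught, 1.2 rad fully open (stop). Once let go, its spring (about 1 N at the edge) swings it up in about two seconds and holds it open; a hand over the groove blocks it until drawn back to the front.
- sample_vial: Bystander, loose: small glass jar with a cap, diameter 24, 46 high, loose on top of the spectrometer's right-hand housing (to its -y side); origin under its centre
- pellet_ring: Bystander, loose: steel ring, outer diameter 38, 8 high, loose on the same housing; origin under its centre
- pellet_die: Bystander, loose: turned steel die, diameter 54, 60 high, standing on the bench in front of the spectrometer; origin under its centre
- agate_mortar: Bystander, loose: small stone bowl, diameter 68, 28 high, on the bench; origin under its centre
- spatula: Bystander, loose: narrow steel lab spatula, 160 long, 16 wide, 5 thick, lying on the bench along its own x; origin near its middle
- mouse: Bystander, loose: computer mouse 104 x 58 x 35, on a thin black mat; origin under its centre
- beaker: Bystander, loose: glass beaker, diameter 68, 90 high, on the bench; origin under its centre

How it is judged (in metres and radians):
On the way, in this order (a step that is already met when the one before it is completed fails the run):
1. a finger feels the front rail itself, while the lid is shut and the catch up ((contact force between the fingers and front_rail_c0 above 0.3 N or contact force between the fingers and front_rail_c1 above 0.3 N) and value of joint sample_lid below 0.05 rad and value of joint release_catch below 0.08 rad), for 0.05 s.
2. a finger presses the catch in the groove down far enough to let the lid go (contact force between the fingers and release_catch_c0 above 0.5 N and value of joint release_catch above 0.13 rad), for 0.05 s.
At the end, for the whole second after the job is handed in: The sample lid stands open by more than 1.05 rad (its stop is at 1.2) and at rest, the catch has sprung back up (below 0.05 rad), and every loose thing is within 30 mm of where it stood (value of joint sample_lid above 1.05 rad and velocity of joint sample_lid below 0.1 rad/s and value of joint release_catch below 0.05 rad and distance of each of sample_vial, pellet_ring, pellet_die, agate_mortar, spatula, mouse, beaker from where it was at the start of the episode below 0.03 m); the robot touches nothing.
It fails at once if the rail, the catch, the lid or the instrument is pushed with more than 60 N (contact force between the fingers and front_rail_c0 above 60 N or contact force between the fingers and front_rail_c1 above 60 N or contact force between the fingers and release_catch_c0 above 60 N or contact force between the fingers and spectrometer above 60 N).
It fails at once if a loose thing is shifted, lifted or carried by more than 30 mm (not (distance of each of sample_vial, pellet_ring, pellet_die, agate_mortar, spatula, mouse, beaker from where it was at the start of the episode below 0.03 m)).
It also fails if it takes over 58 s, if anything falls off the work surface, if the arm or the gripper's body presses on something with over 40 N, if the wrist force passes 120 N, or if a joint passes its speed limit or range.

### The arm

A 6-joint arm with a two-finger parallel gripper is mounted at the origin on the work surface. World frame = base frame: x ahead of the robot, y to its left, z up, the work surface at z = 0. Lengths are in mm, angles in rad, forces in N, time in s.
With the tool pointing down it reaches from about 350 to 775 mm from the base axis. Payload 7.3 kg.
Tool frame: the origin (TCP) lies at the very end of the fingers, on their centre line; the grasp point (between the pads) lies 19 mm behind it; z points along the fingers, y is the line along which they close (so a half turn about z gives the same grasp; the last joint's range is limited). The gripper opens to 92 mm and grips with 3 to 60 N. Pads are 19 mm wide; open, the fingers measure 130 mm over their backs; the gripper's body (75 mm by 190 mm) begins 47 mm behind the grasp point.
Start: joints at [-1.426, 0.342, 1.524, -0, 1.275, -0.146], TCP at [150.55, -502.971, 226.741] pointing down, gripper open.
Joint ranges: [-2.53, 2.53], [-0.77, 2.02], [0.04, 2.7], [-1, 4.14], [0.28, 2.66], [-3.11, 3.11]. Speed limits (rad/s): [2.57, 2.57, 3.14, 3.14, 3.14, 3.14].

### API

Orientations are given as [roll, pitch, yaw] about the fixed x, y, z axes, in that order (R = Rz(yaw) Ry(pitch) Rx(roll)).
In Python, from plant import get_obs, capture, close_job gives the robot as it stands. The module is installed in compiled form; this text tells all that it offers.
- The arm moves only by the shell command python3 -m handwheel 'ROWS'. ROWS is JSON, a list of rows, each a list of 3 entries, a list of its own where there are three numbers: the turn, a rotation vector about the tool's x, y, z in degrees, then the shift along the tool's x, y, z in m, then the opening, from 0 (shut) to 1 (fully open). A call has 1 to 12 rows; each row is the pose to reach, as a shift and turn from the pose commanded when the call began, along the tool's axes at that moment; what a row does not reach only later rows make up. A row lasts 1/10 s, in which the tool goes at most 50 mm and 8.59 degrees, less where a joint would pass 70% of its speed; a pose out of reach is approached as far as the arm can. A call with a gripper value outside its range is refused whole. The fingers move at their own pace and stop on an object; the grip force is fixed at half the most. Time passes only in rows, so rows that repeat a pose let the fingers close. It gives the time, the measured TCP pose, the force, the opening and the grip force at its end, in the units of the state.
- get_obs(): the state, without advancing time (a new reading comes with each control period).
- capture(name): name is "scene" or "top"; returns a dict with "image" (480x640x3 uint8, red, green, blue), "depth" (480x640 float32, mm along the optical axis (not along the pixel's ray), 0 where there is no reading), "fx", "fy", "cx", "cy" (pixels), "k1" (the pictures are not rectified: a ray, as slopes to the right and down, at radius r is drawn at 1 + k1 r^2 times it, then the intrinsics apply), "camera_from_world" (4x4, takes a point from world to camera coordinates). Camera axes: x right, y down, z forward; pixel columns grow to the right and rows downward; lengths in mm; the calibration is good to about 2 mm. A picture is of the moment at which its call begins.
- close_job(): hands the job in; it is judged then, once.
The state is a dict: "time": time; "joint_positions": joint angles; "dq": joint speeds; "tau": joint torques, N m; "tool_pos": TCP position; "tcp_rot": TCP orientation; "contact_force": force on the tool from outside, world axes, zero at the start; "moment": the same for the moment, N m; "grip_width": finger opening in mm; "finger_force": force on a finger pad.
Only numpy, scipy, OpenCV 4.12 (cv2) and the standard library are available. Lean on these libraries where they do the work, as an engineer would, in place of code of your own. Each camera call takes 0.05 s, during which the arm holds its last target. There are 200 camera calls.

## Working session

There is one attempt and no reset: what is moved stays moved. The work goes in short steps, Python scripts to look and compute and a shell command to move; the robot and the scene stay as the last step left them, time stands still between calls to the robot, and variables do not carry over. Pictures are saved under pics/ and viewed, at most 10 in all, crops included, and the job is handed in when it is done.

```bash
mkdir -p pics; cat > h.py <<'E'
import numpy as np, cv2
from plant import get_obs, capture
def cap(n):
    c=capture(n); return c
def world(c,u,v,d=None):
    if d is None:
        p=c["depth"][int(v)-2:int(v)+3,int(u)-2:int(u)+3]; d=np.median(p[p>0])
    K=np.array([[c["fx"],0,c["cx"]],[0,c["fy"],c["cy"]],[0,0,1]])
    r=cv2.undistortPoints(np.array([[[u,v]]],float),K,np.array([c["k1"],0,0,0.]))[0,0]
    return (np.linalg.inv(c["camera_from_world"])@np.array([r[0]*d,r[1]*d,d,1]))[:3]
E
python3 - <<'E'
from h import *
import pickle
for n in("scene","top"):
    c=cap(n); pickle.dump(c,open(n+".pkl","wb")); cv2.imwrite(f"pics/{n}.png",c["image"][:,:,::-1])
    print(n,c["fx"],c["k1"],np.linalg.inv(c["camera_from_world"])[:3].round(2).tolist())
print(get_obs())
E
```

```text
scene 486.819758673355 -0.11730444256382017 [[0.38, 0.78, -0.5, 1244.65], [0.92, -0.33, 0.2, -160.64], [-0.01, -0.54, -0.84, 1262.88]]
top 622.9350521645977 -0.08590512005802706 [[0.01, -1.0, 0.1, 412.58], [-1.0, -0.01, -0.0, 98.46], [0.0, -0.1, -1.0, 1494.91]]
{'time': 0.1, 'joint_positions': array([-1.42600535e+00,  3.42630849e-01,  1.52489496e+00,  9.50079671e-08,
        1.27537660e+00, -1.45994643e-01]), 'dq': array([ 0.00054348,  0.00031046, -0.00127393,  0.00084953, -0.00017567,
        0.00072163]), 'tau': array([ 3.96477248e-03, -4.32003200e+01, -2.44694263e+01,  7.19867810e-02,
        5.26211236e-02, -3.66790596e-05]), 'tool_pos': array([ 150.49401785, -502.60895578,  226.13523269]), 'tcp_rot': array([-3.14029684e+00, -1.90628965e-04,  2.90785467e-01]), 'contact_force': array([ 0.33549145, -0.6923446 , -0.73793495]), 'moment': array([-0.00758185, -0.04166523, -0.02857525]), 'finger_force': 0.0, 'grip_width': 91.83550129105254}
```

View pics/scene.png

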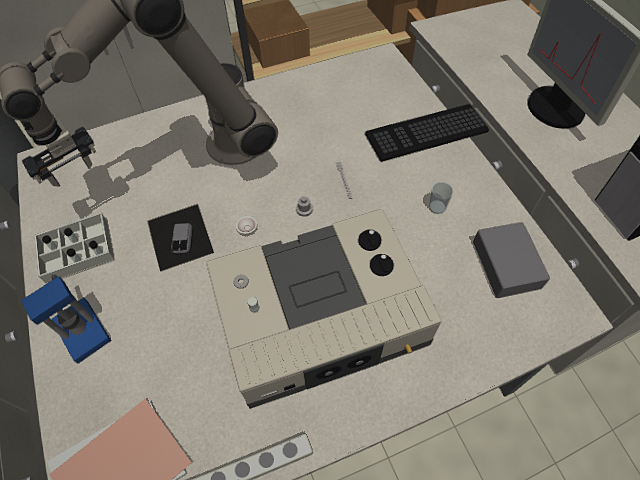

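View pics/top.png

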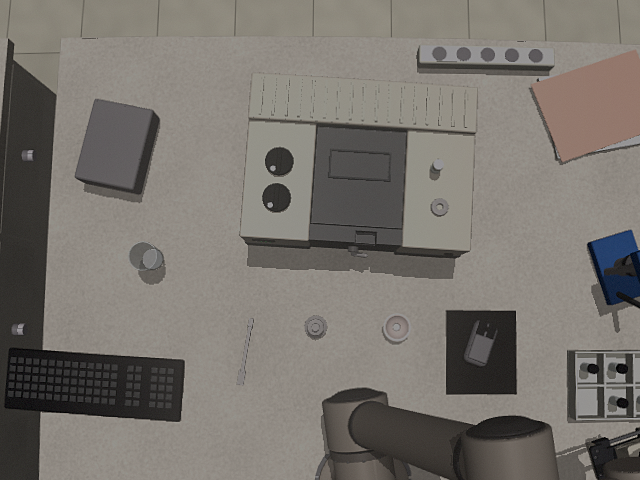

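The scene view shows the instrument with what looks like a notch in the rail near (290,240). In the top view the notch is near (365,238). The die, mortar and spatula stand in front. I'll enlarge the rail in both views.

```bash
python3 - <<'E'
from h import *
import pickle
a=pickle.load(open("scene.pkl","rb"));b=pickle.load(open("top.pkl","rb"))
A=cv2.resize(a["image"][215:275,230:370],(780,334),interpolation=cv2.INTER_CUBIC)
B=cv2.resize(b["image"][215:263,300:412],(780,334)[:2],interpolation=cv2.INTER_CUBIC)
o=np.vstack([A,B])[:, :, ::-1]; o=cv2.resize(o,(700,598)); cv2.imwrite("pics/crop.png",cv2.convertScaleAbs(o,alpha=1.6))
for n,(u,v) in dict(railL=(316,238),railR=(398,243),L2=(311,235),hl=(280,236),hr=(435,247),groove=(365,238),lid=(355,200),odd=(357,251),vial=(437,164),ring=(439,207),die=(316,327),mortar=(397,328),spat=(245,350),mouse=(480,342),beaker=(150,258)).items(): print(n,world(b,u,v).round(1))
E
```

```text
railL [566.4 115.7 163.2]
railR [557.3 -61.  162.4]
L2 [572.5 126.5 165. ]
hl [569.5 193.  167.2]
hr [ 549.  -140.4  166.1]
groove [569.4   9.1 145.6]
lid [649.6  32.2 165.7]
odd [546.6  23.1  83.6]
vial [ 720.2 -138.2  211.7]
ring [ 635.9 -149.6  167.4]
die [373.2 114.9  60.2]
mortar [371.  -76.9   7.8]
spat [315.3 284.    1.9]
mouse [ 340.3 -267.9   37.8]
beaker [532.4 518.2   5.4]
```

View pics/crop.png

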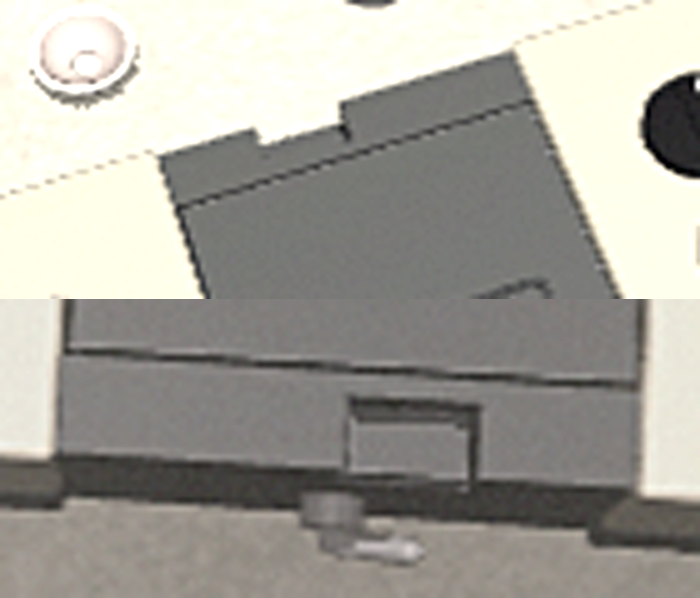

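```bash
python3 - <<'E'
from h import *
import pickle
b=pickle.load(open("top.pkl","rb"))
P=[];I=[]
for v in range(120,275):
    for u in range(235,480):
        d=b["depth"][v,u]
        if d>0: P.append(world(b,u,v,d));I.append((u,v))
P=np.array(P);I=np.array(I);z=P[:,2]
# front edge of the rail/housings: for each column the last row with z>158
E=[]
for u in range(245,470):
    m=(I[:,0]==u)&(z>158)
    if m.any(): k=np.where(m)[0][np.argmax(I[m,1])]; E.append((u,*P[k]))
E=np.array(E)
for e in E[::8]: print(e.round(1))
m=(I[:,1]>222)&(z>135)&(z<154)
print("catch-height"); 
for i,p in zip(I[m],P[m]): print(tuple(i.tolist()),p.round(0).astype(int).tolist(),end=' ')
m=(z>50)&(z<130)&(P[:,0]>500)
print("\nodd")
for i,p in list(zip(I[m],P[m]))[::3]: print(tuple(i.tolist()),p.round(0).astype(int).tolist(),end=' ')
E
```

```text
[245.  567.5 269.1 159.9]
[253.  567.2 251.4 163.8]
[261.  567.4 234.1 164. ]
[269.  565.  216.6 166.6]
[277.  563.9 200.  158.7]
[285.  563.7 182.4 162.5]
[293.  562.  165.3 159.7]
[301.  561.  147.7 169.9]
[309.  563.6 130.6 166.9]
[317.  564.2 113.5 163.1]
[325.  562.4  96.3 161.4]
[333.  562.2  79.1 164.9]
[341.  560.2  61.9 165. ]
[349.  560.3  44.7 164.9]
[357.  585.1  27.3 159. ]
[365.  582.9  10.1 160.2]
[373.  582.6  -6.9 164.2]
[381.  556.6 -24.1 165.2]
[389.  554.7 -41.3 164.7]
[397.  552.9 -58.8 162.9]
[405.  548.3 -75.5 167. ]
[413.  548.  -92.1 171.5]
[ 421.   546.6 -110.2  165.4]
[ 429.   546.7 -127.4  166. ]
[ 437.   544.8 -144.8  165.6]
[ 445.   543.2 -162.9  161.5]
[ 453.   543.2 -180.   162.7]
[ 461.   541.3 -197.6  161.9]
[ 469.   541.3 -214.8  162.9]
catch-height
(310, 223) [602, 130, 140] (402, 223) [603, -71, 150] (402, 224) [600, -71, 151] (402, 225) [598, -71, 150] (367, 227) [594, 5, 146] (368, 227) [594, 2, 143] (401, 229) [591, -70, 139] (356, 231) [585, 29, 143] (357, 231) [584, 27, 153] (358, 231) [584, 24, 147] (359, 231) [584, 22, 147] (360, 231) [584,
[... 21383 characters left out ...]
4) [542, -199, 82] (457, 254) [541, -204, 90] (460, 254) [541, -209, 98] (353, 255) [538, 32, 78] (356, 255) [538, 25, 83] (359, 255) [537, 19, 90] (362, 255) [537, 12, 95] (365, 255) [536, 6, 103] (421, 255) [542, -128, 51] (434, 255) [542, -158, 55] (437, 255) [541, -164, 59] (440, 255) [541, -171, 60] (443, 255) [541, -177, 64] (446, 255) [538, -177, 99] (449, 255) [538, -185, 94] (452, 255) [538, -191, 100] (455, 255) [541, -205, 66] (458, 255) [541, -210, 72] (357, 256) [535, 23, 82] (360, 256) [535, 17, 92] (363, 256) [535, 10, 93] (366, 256) [534, 4, 100] (449, 256) [539, -191, 62] (452, 256) [539, -199, 59] (455, 256) [539, -205, 66] (458, 256) [539, -212, 64] (365, 257) [532, 5, 91]
```

The groove spans y ≈ -15 to 30 with its middle at (558, 7.5). Rail front slope gives an instrument yaw ≈ -0.06, and the rail runs from y -71 to 128, so the groove lies 21 from rail_mid, within the stated 65. The catch shows at z ≈ 147, as expected. I'll use closed fingers with the closing line across the rail (yaw 1.51), approach from the front, and stay above the fitting on the panel (z ≤ 103).

```bash
cat >> h.py <<'E'
from scipy.spatial.transform import Rotation as Rn
def go(x,y,z,yaw=1.51):
    o=get_obs(); R=Rn.from_euler("xyz",o["tcp_rot"]); T=Rn.from_euler("xyz",[np.pi,0,yaw])
    print("turn",np.degrees((R.inv()*T).as_rotvec()).round(1),"shift",(R.inv().apply(np.array([x,y,z])-o["tool_pos"])/1000).round(4))
E
python3 -c "
from h import *
go(380,-370,240,0.9); go(470,60,240)"
```

```text
turn [ -0.1  -0.  -34.9] shift [ 0.2579 -0.0613 -0.0137]
turn [ -0.1  -0.1 -69.9] shift [ 0.4674 -0.4474 -0.0132]
```

```bash
python3 -m handwheel '[[[0,0,-8],[0.045,-0.01,-0.01],0],[[0,0,-15],[0.09,-0.02,-0.014],0],[[0,0,-22],[0.135,-0.03,-0.014],0],[[0,0,-30],[0.18,-0.04,-0.014],0],[[0,0,-38],[0.22,-0.05,-0.014],0],[[0,0,-46],[0.258,-0.062,-0.014],0],[[0,0,-54],[0.28,-0.1,-0.014],0],[[0,0,-62],[0.3,-0.14,-0.014],0],[[0,0,-70],[0.32,-0.18,-0.014],0],[[0,0,-70],[0.34,-0.22,-0.014],0],[[0,0,-70],[0.36,-0.26,-0.014],0],[[0,0,-70],[0.38,-0.3,-0.014],0]]'
python3 -c "
from h import *
go(500,60,180)"
```

```text
time: 1.3
tool_pos: [428.4, -104.8, 240.5]
tcp_rot: [-3.141, -0.0, 1.512]
contact_force: [1.2, 0.9, 0.1]
grip_width: 2.0
finger_force: 0.0
turn [-0.  -0.   0.1] shift [0.1687 0.0619 0.0605]
```

```bash
python3 -m handwheel '[[[0,0,0],[0.04,0.01,0.01],0],[[0,0,0],[0.08,0.03,0.02],0],[[0,0,0],[0.12,0.05,0.04],0],[[0,0,0],[0.16,0.06,0.06],0],[[0,0,0],[0.169,0.062,0.085],0],[[0,0,0],[0.169,0.062,0.085],0],[[0,0,0],[0.169,0.062,0.085],0],[[0,0,0],[0.169,0.062,0.085],0]]'
python3 - <<'E'
from h import *
c=cap("scene"); i=c["image"][:,:,::-1]; cv2.imwrite("pics/a.png",cv2.resize(i[130:310,190:430],(800,600),interpolation=cv2.INTER_CUBIC))
E
```

```text
time: 2.1
tool_pos: [500.8, 57.5, 156.9]
tcp_rot: [3.14, 0.0, 1.511]
contact_force: [-0.3, -0.7, -0.1]
grip_width: 0.3
finger_force: 0.0
```

View pics/a.png

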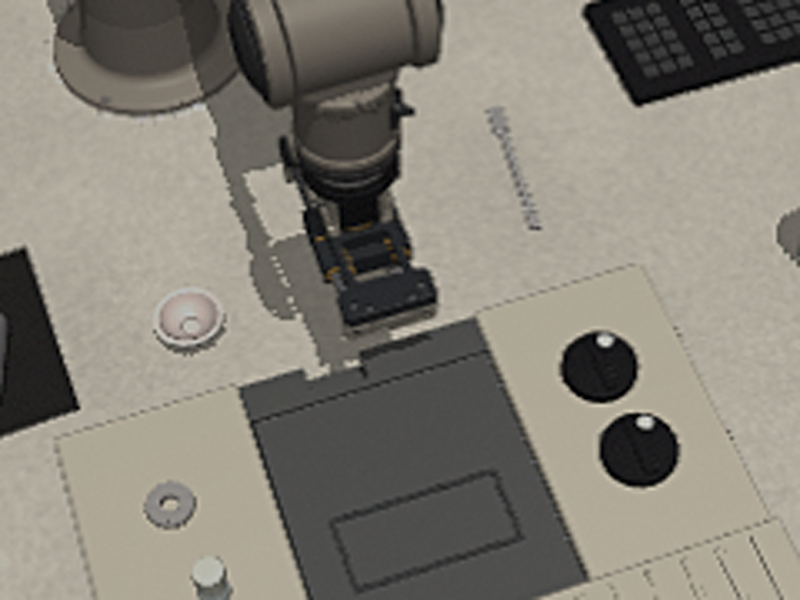

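The view shows the hand in front of the rail (crop ~(390,300)), to the +y side of the groove (crop ~(335,370)), with nothing else disturbed. Now I'll ease forward to feel the rail.

```bash
python3 -m handwheel '[[[0,0,0],[0,0.01,0],0],[[0,0,0],[0,0.02,0],0],[[0,0,0],[0,0.028,0],0],[[0,0,0],[0,0.031,0],0],[[0,0,0],[0,0.033,0],0],[[0,0,0],[0,0.035,0],0],[[0,0,0],[0,0.035,0],0]]'; python3 -m handwheel '[[[0,0,0],[0,0.001,0],0],[[0,0,0],[0,0.002,0],0],[[0,0,0],[0,0.003,0],0],[[0,0,0],[0,0.003,0],0]]';  python3 -m handwheel '[[[0,0,0],[0,0.001,0],0],[[0,0,0],[0,0.002,0],0],[[0,0,0],[0,0.002,0],0]]'
```

```text
time: 2.85
tool_pos: [535.3, 56.5, 155.6]
tcp_rot: [-3.141, 0.0, 1.513]
contact_force: [0.4, 1.1, 0.3]
grip_width: 0.1
finger_force: 0.0
time: 3.25
tool_pos: [538.4, 56.3, 155.7]
tcp_rot: [3.141, 0.0, 1.513]
contact_force: [0.4, 0.3, -1.0]
grip_width: 0.6
finger_force: 0.0
time: 3.55
tool_pos: [540.4, 56.1, 155.7]
tcp_rot: [3.141, 0.0, 1.512]
contact_force: [-0.3, -0.4, -1.2]
grip_width: 0.6
finger_force: 0.0
```

```bash
for i in 1; do python3 -m handwheel '[[[0,0,0],[0,0.001,0],0],[[0,0,0],[0,0.002,0],0],[[0,0,0],[0,0.002,0],0]]' | grep -E "pos|force"; done; python3 -m handwheel '[[[0,0,0],[0,0.001,0],0],[[0,0,0],[0,0.0015,0],0],[[0,0,0],[0,0.0015,0],0]]'| grep -E "pos|force"
```

```text
tool_pos: [542.4, 56.0, 155.7]
contact_force: [-1.0, 0.6, -0.3]
finger_force: 0.0
tool_pos: [543.8, 56.0, 155.7]
contact_force: [0.5, -0.5, -1.0]
finger_force: 0.0
```

```bash
python3 -m handwheel '[[[0,0,0],[0,0.001,0],0],[[0,0,0],[0,0.002,0],0],[[0,0,0],[0,0.002,0],0]]' | grep -E "pos|t_force"; python3 -m handwheel '[[[0,0,0],[0,0.001,0],0],[[0,0,0],[0,0.002,0],0],[[0,0,0],[0,0.002,0],0]]'| grep -E "pos|t_force"
```

```text
tool_pos: [545.9, 55.8, 155.7]
contact_force: [-0.0, 0.1, -0.2]
tool_pos: [546.9, 55.8, 155.5]
contact_force: [-5.6, -0.2, 2.8]
```

```bash
python3 -m handwheel '[[[0,0,0],[0,0.001,0],0],[[0,0,0],[0,0.0015,0],0],[[0,0,0],[0,0.0015,0],0]]' | grep -E "pos|t_force"
```

```text
tool_pos: [547.0, 55.8, 155.4]
contact_force: [-9.4, 0.4, 5.4]
```

Contact with the rail (force about -9 N in x) at x = 547, so the tips reach about 13 mm ahead of the TCP. I'll ease off slightly and slide towards -y.

```bash
python3 -m handwheel '[[[0,0,0],[0,-0.001,0],0],[[0,0,0],[-0.004,-0.001,0],0],[[0,0,0],[-0.008,-0.001,0],0],[[0,0,0],[-0.012,-0.001,0],0],[[0,0,0],[-0.016,-0.001,0],0],[[0,0,0],[-0.02,-0.001,0],0]]' | grep -E "pos|t_force"; python3 -m handwheel '[[[0,0,0],[-0.004,0,0],0],[[0,0,0],[-0.008,0,0],0],[[0,0,0],[-0.012,0,0],0],[[0,0,0],[-0.016,0,0],0],[[0,0,0],[-0.02,0,0],0],[[0,0,0],[-0.02,0,0],0]]' | grep -E "pos|t_force"
```

```text
tool_pos: [546.6, 37.0, 156.1]
contact_force: [-2.7, 5.3, 4.4]
tool_pos: [546.3, 14.9, 155.7]
contact_force: [-0.9, 0.0, -0.2]
```

```bash
python3 -m handwheel '[[[0,0,0],[-0.003,0,0],0],[[0,0,0],[-0.006,0,0],0],[[0,0,0],[-0.009,0,0],0],[[0,0,0],[-0.009,0,0],0]]'| grep -E "time|pos|t_force"
```

```text
time: 6.65
tool_pos: [545.4, 6.3, 155.7]
contact_force: [-0.5, 0.2, -0.8]
```

The force vanished at y ≈ 15, so the tip is over the groove, matching the picture. I'll go in 18 mm and then down onto the catch.

```bash
python3 -m handwheel '[[[0,0,0],[0.001,0.006,0],0],[[0,0,0],[0.001,0.012,0],0],[[0,0,0],[0.001,0.018,0],0],[[0,0,0],[0.001,0.018,0],0]]'| grep -E "time|pos|t_force"; python3 -m handwheel '[[[0,0,0],[0,0,0.002],0],[[0,0,0],[0,0,0.004],0],[[0,0,0],[0,0,0.006],0],[[0,0,0],[0,0,0.007],0],[[0,0,0],[0,0,0.007],0]]'| grep -E "time|pos|t_force"
```

```text
time: 7.05
tool_pos: [564.4, 6.7, 155.6]
contact_force: [-0.3, 0.1, -0.3]
time: 7.55
tool_pos: [563.2, 6.7, 148.5]
contact_force: [-0.2, -0.0, 0.4]
```

```bash
python3 -m handwheel '[[[0,0,0],[0,0,0.001],0],[[0,0,0],[0,0,0.002],0],[[0,0,0],[0,0,0.002],0]]'| grep -E "time|pos|t_force"; python3 -m handwheel '[[[0,0,0],[0,0,0.001],0],[[0,0,0],[0,0,0.002],0],[[0,0,0],[0,0,0.002],0]]'| grep -E "time|pos|t_force"
```

```text
time: 7.85
tool_pos: [563.2, 6.7, 146.8]
contact_force: [-1.3, 0.1, 1.6]
time: 8.15
tool_pos: [562.6, 6.8, 144.8]
contact_force: [-4.0, -0.8, 4.1]
```

```bash
python3 -m handwheel '[[[0,0,0],[0,0,0.001],0],[[0,0,0],[0,0,0.002],0],[[0,0,0],[0,0,0.002],0]]'| grep -E "time|pos|t_force"; python3 -m handwheel '[[[0,0,0],[0,0,0.001],0],[[0,0,0],[0,0,0.002],0],[[0,0,0],[0,0,0.002],0],[[0,0,0],[0,0,0.002],0]]'| grep -E "time|pos|t_force"
```

```text
time: 8.45
tool_pos: [562.2, 6.8, 142.7]
contact_force: [-6.9, 0.2, 6.4]
time: 8.85
tool_pos: [561.5, 6.9, 140.7]
contact_force: [-9.6, -0.2, 6.8]
```

```bash
python3 - <<'E'
from h import *
c=cap("scene"); i=c["image"][:,:,::-1]; cv2.imwrite("pics/b.png",cv2.resize(i[130:310,190:430],(800,600),interpolation=cv2.INTER_CUBIC))
for u,v in [(311,273),(340,290),(320,255)]: print(world(c,u,v).round(0))
E
```

```text
[692.  21. 188.]
[759.  72. 176.]
[657.  60. 195.]
```

View pics/b.png

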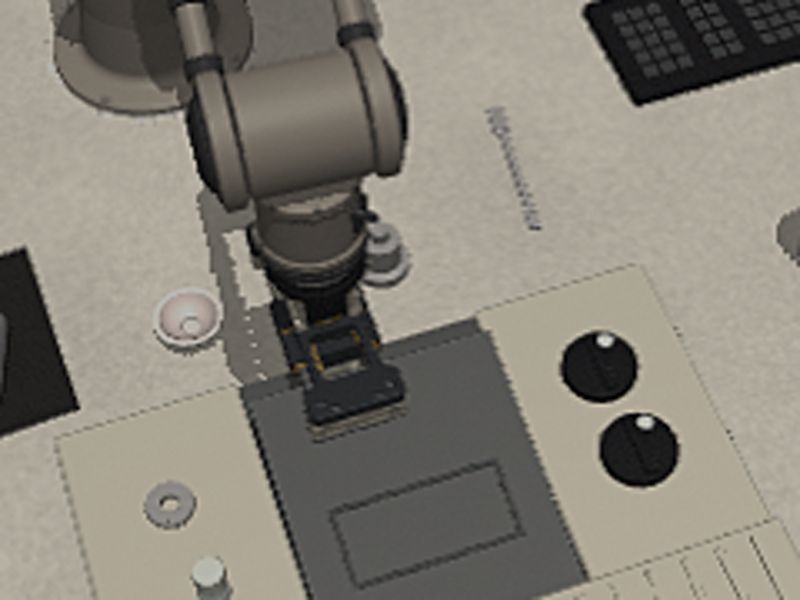

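Points on the lid now read z 176–195, so it has been let go and rests against the hand. Now lift off the catch and draw back to the front.

```bash
python3 -m handwheel '[[[0,0,0],[0,0,-0.005],0],[[0,0,0],[0,0,-0.01],0],[[0,0,0],[0,-0.015,-0.012],0],[[0,0,0],[0,-0.03,-0.012],0],[[0,0,0],[0,-0.05,-0.012],0],[[0,0,0],[0,-0.07,-0.015],0],[[0,0,0],[0,-0.09,-0.02],0],[[0,0,0],[0,-0.11,-0.025],0],[[0,0,0],[0,-0.13,-0.03],0],[[0,0,0],[0,-0.15,-0.03],0],[[0,0,0],[0,-0.165,-0.03],0],[[0,0,0],[0,-0.17,-0.03],0]]'| grep -E "time|pos|t_force"
for i in 1 2; do python3 -m handwheel '[[[0,0,0],[0,0,0],0],[[0,0,0],[0,0,0],0],[[0,0,0],[0,0,0],0],[[0,0,0],[0,0,0],0],[[0,0,0],[0,0,0],0],[[0,0,0],[0,0,0],0],[[0,0,0],[0,0,0],0],[[0,0,0],[0,0,0],0],[[0,0,0],[0,0,0],0],[[0,0,0],[0,0,0],0],[[0,0,0],[0,0,0],0],[[0,0,0],[0,0,0],0]]'| grep -E "time|pos|t_force"; done
python3 - <<'E'
from h import *
c=cap("scene"); cv2.imwrite("pics/c.png",c["image"][:,:,::-1])
E
```

```text
time: 10.1
tool_pos: [392.9, 16.7, 171.0]
contact_force: [1.0, 0.1, -1.0]
time: 11.3
tool_pos: [393.7, 16.6, 170.7]
contact_force: [-0.9, -0.2, 0.7]
time: 12.5
tool_pos: [393.7, 16.6, 170.7]
contact_force: [0.2, -0.1, -0.1]
```

View pics/c.png

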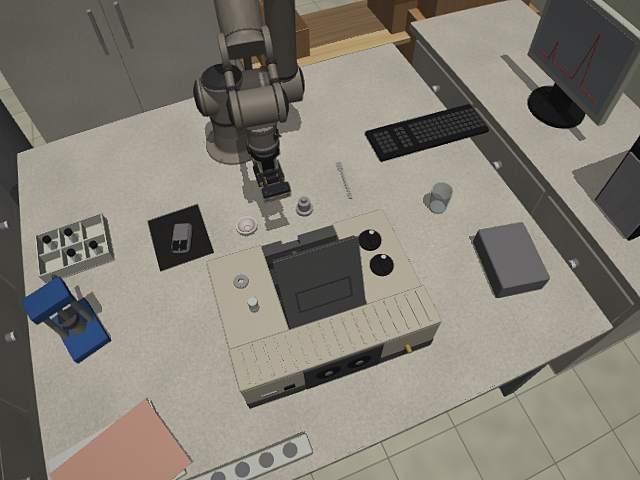

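The lid is up, with its free edge near (318,247), and all loose things stand in place. I'll wait a moment longer and measure the lid's angle.

```bash
cat > m.py <<'E'
from h import *
c=cap("scene")
P=np.array([world(c,u,v) for u in range(305,345,6) for v in range(258,300,4)])
n=np.linalg.svd(P-P.mean(0))[2][2]; print("lid angle",np.arccos(abs(n[2])).round(3),P[:,2].max().round(0))
E
python3 m.py; python3 -m handwheel '[[[0,0,0],[0,0,0],0],[[0,0,0],[0,0,0],0],[[0,0,0],[0,0,0],0],[[0,0,0],[0,0,0],0],[[0,0,0],[0,0,0],0],[[0,0,0],[0,0,0],0],[[0,0,0],[0,0,0],0],[[0,0,0],[0,0,0],0],[[0,0,0],[0,0,0],0],[[0,0,0],[0,0,0],0],[[0,0,0],[0,0,0],0],[[0,0,0],[0,0,0],0]]'| grep time; python3 m.py
```

```text
lid angle 1.198 351.0
time: 13.8
lid angle 1.198 350.0
```

The lid stands at 1.198 rad and isn't moving, so I'm handing in.

```bash
python3 -c "
from plant import close_job
print(close_job())"
```

```text
the job is handed in; nothing more can be done
None
```

The job is handed in: I found the groove by sliding along the rail and pressed the catch. The lid measured open and still at 1.198 rad, the loose things looked undisturbed, and the arm was drawn back clear; no verdict was returned.

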